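# Square up the detector plate on its calibration board

### The job

Two detector plates lie skewed on their white calibration boards. Swing the blue plate round, by pushing its free corner while its notched opposite corner stays at the steel peg, until it lies square on its board over the printed black outline with its gas inlet facing the brass nozzle. Leave the bare-metal grey plate where it is, and let go when done.

Things in the scene. Friction and masses are not known exactly. Their poses are not given: they have to be found in the camera images.
- blue_plate: Loose blue detector plate, 110x90x15 mm, about 0.4 kg, too wide to grasp, on its white board. Origin: underside, where the peg's axis lies when the notch is seated (notch faces at x=-7.5, y=-7.5). It spans x -102 to 8, y -82 to 8 mm, z up; notch at +x+y corner, brass inlet in +x edge. Starts 24-43 deg clockwise of square, notch within 6 mm of peg. Stays where left.
- free_corner (a point): The blue plate's corner opposite the notch, at its (-102, -82) mm, on the top edge, 15 mm above the plate's underside (25 mm above the table). Axes as the plate's. Pushed on the 90 mm (-x) edge near this corner, the plate swings anticlockwise (seen from above) about the peg.
- blue_board: Fixed white board under the blue plate, top 10 mm above table. Origin: steel peg's axis, table height. Board spans x -150 to 55, y -105 to 85 mm. Peg 12 mm thick, top 36 mm above table. A black outline shows the squared plate: its axes then point as the board's, origin at the peg. Brass nozzle block, 22 mm high on the board, at x 28 to 52, y -58 to -32.
- grey_plate: Bystander: an identical plate in bare grey metal, skewed on an identical white board beside the first. Same origin and axes as the blue plate. Not to be moved.
There are look-alikes about, which are no part of the job. Of the things shaped like the blue_plate, the blue one is meant.

How it is judged:
By the outcome, as a careful person would: the job done as asked, in the order asked, and still so for the second after the job is handed in, with the robot touching nothing.
It also fails if it takes over 32 s, if anything falls off the work surface, if the arm or the gripper's body presses on something with over 40 N, if the wrist force passes 120 N, or if a joint passes its speed limit or range.

### The arm

A 6-joint arm with a two-finger parallel gripper is mounted at the origin on the work surface. World frame = base frame: x ahead of the robot, y to its left, z up, the work surface at z = 0. Lengths are in m, angles in rad, forces in N, time in s.
With the tool pointing down it reaches from about 0.325 to 0.9 m from the base axis. Payload 6.1 kg.
Tool frame: the origin (TCP) lies midway between the tips of the shut fingers; the grasp point (between the pads) lies 19 mm behind it; z points along the fingers, y is the line along which they close (so a half turn about z gives the same grasp; the last joint's range is limited). The gripper opens to 85 mm and grips with 20 to 120 N. Pads are 22 mm wide; open, the fingers measure 114 mm over their backs; the gripper's body (76 mm by 85 mm) begins 54 mm behind the grasp point. The pads swing forward as they close: fully open they stand 13 mm farther back than shut.
Start: joints at [1.171, 0.22, 1.526, -0, 1.395, -0.126], TCP at [0.169, 0.602, 0.231] pointing down, gripper open.
Joint ranges: [-2.98, 2.98], [-0.91, 2.08], [0.09, 2.57], [-1.24, 4.39], [0.2, 2.65], [-2.68, 2.68]. Speed limits (rad/s): [2.57, 2.57, 3.01, 3.14, 3.14, 3.14].

### API

Orientations are given as a rotation vector (axis times angle).
In Python, from bench import manip gives the robot as it stands.
- The arm moves only by the tool play_rows, never from a script. Its argument "steps" is a list of rows, each a list of 5 numbers: the gripper command: -1 is fully open, 1 is shut, values between are in proportion, then the shift along the tool's x, y, z in mm, then the turn about the tool's z in degrees. In form: [[hand, x, y, z, twist], ...]. A call has 1 to 12 rows; each row is the pose to reach, as a shift and turn from the pose commanded when the call began, along the tool's axes at that moment; what a row does not reach only later rows make up. A row lasts 1/12 s, in which the tool goes at most 41.7 mm and 7.16 degrees, less where a joint would pass 70% of its speed; a pose out of reach is approached as far as the arm can. A call with a gripper value outside its range is refused whole. The fingers move at their own pace and stop on an object; "force" is the grip in N (left out, the last holds). Time passes only in rows, so rows that repeat a pose let the fingers close. It gives the time, the measured TCP pose, the force, the opening and the grip force at its end, in the units of the state.
- manip.observe(): the state, without advancing time (a new reading comes with each control period).
- manip.camera(name): name is "scene" or "top" or "wrist"; returns a dict with "pixels" (480x640x3 uint8, red, green, blue), "fx", "fy", "cx", "cy" (pixels), "dist_coeffs" ([k1, k2, p1, p2, k3] as OpenCV has them; the pictures are not rectified), "world_to_cam" (4x4, takes a point from world to camera coordinates). Camera axes: x right, y up, looking along -z (the intrinsics and any distortion apply to the point x, -y, -z); pixel columns grow to the right and rows downward; lengths in m; the calibration is good to about 2 mm. A picture is of the moment at which its call begins. There is no depth.
- manip.finish_job(): hands the job in; it is judged then, once.
Trained networks look in the newest picture that a camera, given by its name, has taken for a name from the list of things; names that differ only in an ending like _2 or _b are one class to them, and where a whole thing is asked for, a point or a joint stands for the part that bears it (a point fixed in the world has none). Each returns a list of dicts, best first, with "score" (0 to 1); they miss things now and then, are a little off and sometimes report something else, mostly with a low value. They report only what shows in the picture. A call takes as long as a camera call. They do not tell look-alikes from the thing itself.
- manip.find_in(camera, label): "xyz" ([x, y, z] in m, in world coordinates, good to about 4 mm: the middle of the surface that is visible of it).
- manip.trace(camera, label): "mask" (480x640 bool, what is visible of it).
The state is a dict: "t": time; "qpos": joint angles; "dq": joint speeds; "joint_torque": joint torques, N m; "tcp_pos": TCP position; "orientation": TCP orientation; "contact_force": force on the tool from outside, world axes, zero at the start; "moment": the same for the moment, N m; "finger_gap": opening from 0.0 (shut) to 1.0 (fully open); "grasp_force": force on a finger pad.
Only numpy, scipy, OpenCV 4.12 (cv2) and the standard library are available. Lean on these libraries where they do the work, as an engineer would, in place of code of your own. Each camera call takes 0.05 s, during which the arm holds its last target. There are 200 camera calls.

## Working session

There is one attempt and no reset: what is moved stays moved. The work goes in short steps, Python scripts to look and compute and a tool call to move; the robot and the scene stay as the last step left them, time stands still between calls to the robot, and variables do not carry over. Pictures are saved under pics/ and viewed, at most 10 in all, crops included, and the job is handed in when it is done.

Besides the shell and the picture viewer there is one more tool, called as name(argument=value, ...) on one line, values as JSON. play_rows: Moves the arm, as the interface text tells. Its arguments: {"type":"object","properties":{"steps":{"type":"array"},"force":{"type":"number"}},"required":["steps"]}

```bash
mkdir -p pics; cat > h.py <<'E'
import numpy as np, cv2
from bench import manip
def cam(n):
    c=manip.camera(n); K=np.array([[c['fx'],0,c['cx']],[0,c['fy'],c['cy']],[0,0,1.]]); c['K']=K; c['D']=np.array(c['dist_coeffs'],float); c['T']=np.array(c['world_to_cam']); return c
F=np.diag([1,-1,-1.])
def proj(c,P):
    P=np.atleast_2d(P); R=F@c['T'][:3,:3]; t=F@c['T'][:3,3]
    return cv2.projectPoints(P.astype(float),cv2.Rodrigues(R)[0],t,c['K'],c['D'])[0][:,0]
def unproj(c,uv,z):
    uv=np.atleast_2d(uv).astype(float); n=cv2.undistortPoints(uv[:,None],c['K'],c['D'])[:,0]
    R=F@c['T'][:3,:3]; t=F@c['T'][:3,3]; o=-R.T@t; d=np.c_[n,np.ones(len(n))]@R
    return o+d*((np.atleast_1d(z)-o[2])/d[:,2])[:,None]
def save(c,n): cv2.imwrite('pics/'+n,c['pixels'][:,:,::-1])
E
python3 - <<'E'
from h import *
for n in ['scene','top']:
    c=cam(n); save(c,n+'0.png')
    for l in ['blue_plate','grey_plate','blue_board','free_corner']:
        for d in manip.find_in(n,l)[:4]: print(n,l,np.round(d['xyz'],3),round(d['score'],2),proj(c,d['xyz'])[0].round())
s=manip.observe();print(s['t'],s['tcp_pos'],s['orientation'])
E
```

```text
scene blue_plate [0.544 0.179 0.03 ] 0.98 [398. 302.]
scene blue_plate [0.621 0.391 0.014] 0.95 [472. 425.]
scene grey_plate [ 0.555 -0.174  0.026] 0.57 [256. 198.]
scene blue_board [0.593 0.193 0.01 ] 0.56 [385. 331.]
scene free_corner [0.549 0.184 0.024] 0.96 [398. 307.]
scene free_corner [0.62  0.386 0.013] 0.69 [469. 422.]
top blue_plate [0.611 0.384 0.016] 0.79 [156. 217.]
top blue_plate [0.539 0.179 0.028] 0.68 [247. 251.]
top grey_plate [ 0.551 -0.174  0.026] 0.57 [415. 249.]
top blue_board [0.566 0.164 0.008] 0.58 [256. 240.]
top free_corner [0.612 0.388 0.012] 0.96 [155. 217.]
top free_corner [0.544 0.181 0.025] 0.91 [246. 249.]
0.5 [0.16900984 0.60169173 0.23124055] [ 4.28756934e-01  3.11219227e+00 -1.09319435e-04]
```

View pics/top0.png

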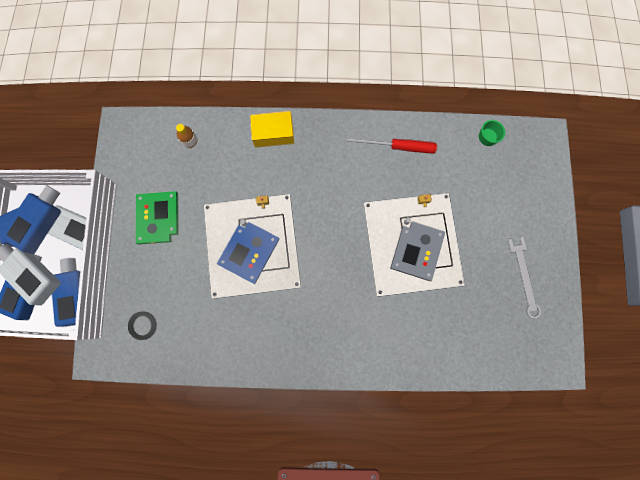

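View pics/scene0.png

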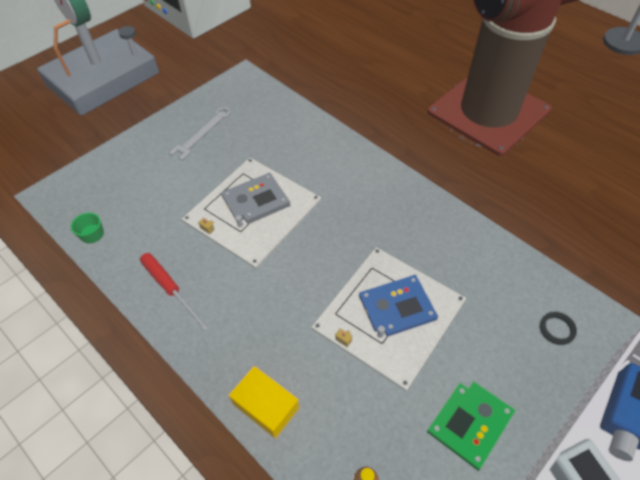

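Top picture: three plate-shaped things, green at (156,217), blue at (247,251) and bare grey at (415,249). The blue one fits by its colour. It lies on the left white board, with the peg at (242,223), the nozzle at (262,201) and the outline to its right. Next I fit the poses and confirm in a crop.

```bash
cat >> h.py <<'E'
from scipy.optimize import minimize, least_squares
def Tp(p,P,z):
    P=np.asarray(P,float); a=p[2]; R=np.array([[np.cos(a),-np.sin(a)],[np.sin(a),np.cos(a)]])
    return np.c_[P@R.T+p[:2],np.full(len(P),z)]
BOARD=[(-.150,-.105),(.055,-.105),(.055,.085),(-.150,.085)]
PLATE=[(-.102,-.082),(.008,-.082),(.008,-.0075),(-.0075,-.0075),(-.0075,.008),(-.102,.008)]
OUT=[(-.102,-.082),(.008,-.082),(.008,.008),(-.102,.008)]
def sil(c,p,shape,zs,S=4):
    m=np.zeros((480*S,640*S),np.uint8); Q=[proj(c,Tp(p,shape,z)) for z in zs]; n=len(shape)
    f=lambda q: cv2.fillPoly(m,[np.round((np.array(q)+.5)*S*16-8).astype(np.int32)],255,shift=4)
    for q in Q: f(q)
    for i in range(n): j=(i+1)%n; f([Q[0][i],Q[0][j],Q[1][j],Q[1][i]])
    return cv2.resize(m,(640,480),interpolation=cv2.INTER_AREA)/255.
def fit(c,mask,p0,shape,zs):
    M=mask.astype(float)
    f=lambda p: np.abs(sil(c,p,shape,zs)-M).sum()/M.sum()
    s=np.array([[0,0,0],[.01,0,0],[0,.01,0],[0,0,.15]]); p=np.array(p0,float)
    for k in (1,.4,.15):
        r=minimize(f,p,method='Nelder-Mead',options=dict(initial_simplex=p+s*k,xatol=1e-5,fatol=1e-6,maxiter=120)); p=r.x
    return p,r.fun
def blob(m,uv):
    n,l,st,ce=cv2.connectedComponentsWithStats(m.astype(np.uint8))
    i=min(range(1,n),key=lambda k: np.hypot(*(ce[k]-uv))-0.05*min(st[k,4],2000)); return l==i
def masks(c,uv):
    hsv=cv2.cvtColor(c['pixels'],cv2.COLOR_RGB2HSV); 
    blue=(hsv[...,0]>100)&(hsv[...,0]<135)&(hsv[...,1]>70)
    white=(hsv[...,1]<40)&(hsv[...,2]>190)
    return hsv,blue,white
E
python3 - <<'E'
from h import *
ims=[]
for n in ['top','scene']:
    c=cam(n); 
    ds=manip.trace(n,'blue_plate')
    hsv,bl,wh=masks(c,None)
    m=max(ds,key=lambda d:(bl&d['mask']).sum())['mask']
    p,e=fit(c,m,[.585,.19,-.5],PLATE,[.010,.025]); print(n,'plate',p[:2].round(4),np.degrees(p[2]).round(2),round(e,3))
    pb=proj(c,[.59,.19,.01])[0]
    w=blob(cv2.morphologyEx(wh.astype(np.uint8),cv2.MORPH_OPEN,np.ones((3,3))),pb)
    h=cv2.convexHull(np.argwhere(w)[:,::-1].astype(np.int32)); wm=np.zeros((480,640),np.uint8); cv2.fillPoly(wm,[h],1)
    b,e=fit(c,wm,[.585,.19,.1],BOARD,[.0,.010]); print(n,'board',b[:2].round(4),np.degrees(b[2]).round(2),round(e,3), wm.sum())
    x,y=(195,185) if n=='top' else (300,240); S=5 if n=='top' else 4
    im=cv2.resize(c['pixels'][y:y+120,x:x+160 if n!='scene' else x+180],None,fx=S if n=='top' else 4,fy=S if n=='top' else 4,interpolation=cv2.INTER_CUBIC).copy()
    if n=='scene': im=cv2.resize(c['pixels'][y:y+150,x:x+180],None,fx=4,fy=4)
    for sh,pp,z,col in [(PLATE,p,.025,(255,0,0)),(BOARD,b,.01,(0,200,0)),(OUT,b,.01,(255,0,255))]:
        cv2.polylines(im,[np.round((proj(c,Tp(pp,sh,z))-[x,y]+.5)*S).astype(np.int32)],True,col,1)
    cv2.circle(im,tuple(int(v) for v in (proj(c,Tp(b,[(0,0)],.036))[0]-[x,y])*S),5,(0,255,255),1)
    cv2.imwrite(f'pics/{n}1.png',im[:,:,::-1])
E
```

```text
top plate [0.6004 0.1906] -26.17 0.031
top board [0.6011 0.192 ] 8.68 0.02 8353
scene plate [0.6016 0.1916] -26.2 0.033
scene board [0.6   0.191] 8.66 0.057 11234
```

View pics/top1.png

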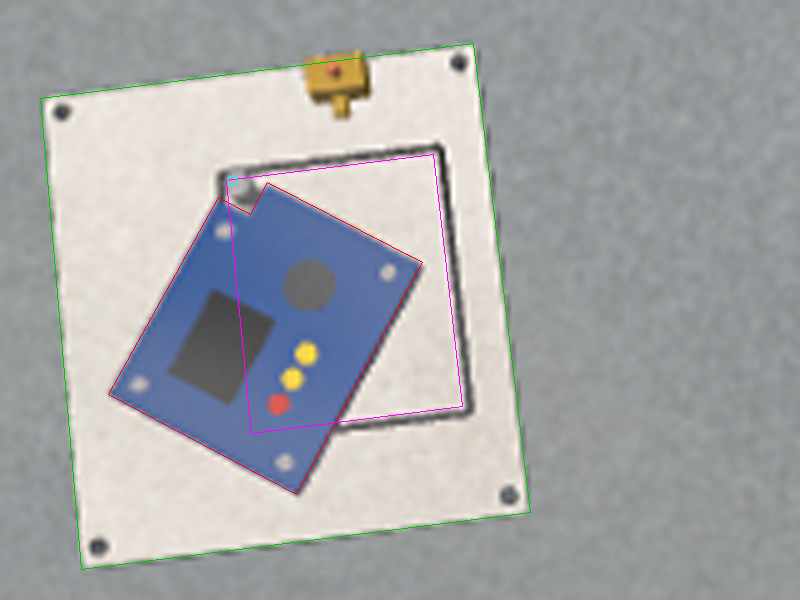

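The crop confirms it. The blue plate at top crop (265,340) has its notch at the peg, and the fits agree between cameras: board (0.6005, 0.1915, 8.67°), plate (0.601, 0.191, -26.2°). That puts it 34.9° clockwise of square.

```bash
cat >> h.py <<'E'
from scipy.spatial.transform import Rotation as Ro
B=np.array([.6005,.1915,np.radians(8.67)])
def rows(targets):
    """targets: (plate angle deg rel board, plate x mm, y mm (about the peg), tip z mm); tool -x along plate +x"""
    s=manip.observe(); R=Ro.from_rotvec(s['orientation']).as_matrix(); p=np.array(s['tcp_pos'])
    print('t',round(s['t'],2),'tcp',p.round(4),'F',np.round(s['contact_force'],1))
    yaw=np.degrees(np.arctan2(R[1,0],R[0,0]))
    for th,x,y,z in targets:
        g=Tp([B[0],B[1],B[2]+np.radians(th)],[(x/1e3,y/1e3)],z/1e3)[0]
        d=R.T@(g-p)*1e3; tw=-((np.degrees(B[2])+th+180-yaw+180)%360-180)
        print([1]+[round(float(v),1) for v in d]+[round(float(tw),1)], g.round(4), round(float(np.hypot(*g[:2])),3))
E
python3 -c "
from h import *
rows([(-34.9,-124,-68,100),(-34.9,-124,-68,15)])"
```

```text
t 0.7 tcp [0.169  0.6017 0.2314] F [ 0.5  0.2 -0.3]
[1, -392.0, -322.5, 131.3, 10.5] [0.4592 0.1853 0.1   ] 0.495
[1, -392.0, -322.5, 216.3, 10.5] [0.4592 0.1853 0.015 ] 0.495
```

play_rows(steps=[[1, -30, -25, 10, 1], [1, -60, -50, 20, 2], [1, -92, -76, 30, 3], [1, -124, -102, 40, 4], [1, -156, -128, 52, 5], [1, -188, -155, 64, 6], [1, -220, -181, 76, 7], [1, -252, -207, 88, 8], [1, -284, -234, 100, 9], [1, -316, -260, 110, 10], [1, -348, -286, 120, 10.5], [1, -375, -308, 131, 10.5]])

```text
t: 1.7
tcp_pos: [0.445, 0.2064, 0.1022]
orientation: [0.712, 3.058, 0.001]
contact_force: [0.9, 0.1, 1.2]
finger_gap: 0.006
grasp_force: 0.0
```

```bash
python3 -c "
from h import *
rows([(-34.9,-124,-68,100),(-34.9,-124,-68,15)])
c=cam('wrist');save(c,'wrist0.png')"
```

```text
t 1.7 tcp [0.445  0.2064 0.1022] F [0.9 0.1 1.2]
[1, -22.0, -12.7, 2.2, 0.0] [0.4592 0.1853 0.1   ] 0.495
[1, -21.9, -12.8, 87.2, 0.0] [0.4592 0.1853 0.015 ] 0.495
```

View pics/wrist0.png

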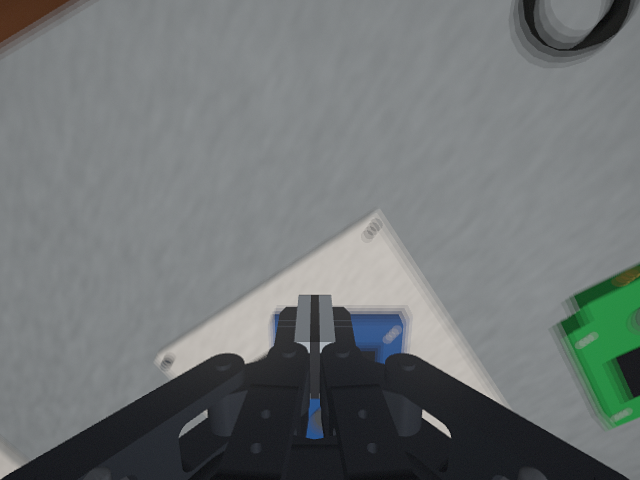

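The wrist view is blurred by motion. It shows the blue plate's -x edge just ahead of the shut fingers at (340,315), and the edge is parallel to the tool's y. I descend with the clearance kept.

play_rows(steps=[[1, -17, -14, 0, 0], [1, -17, -14, 0, 0], [1, -17, -14, 0, 0], [1, -17, -14, 25, 0], [1, -17, -14, 50, 0], [1, -17, -14, 70, 0], [1, -17, -14, 80, 0], [1, -17, -14, 85, 0], [1, -17, -14, 85, 0], [1, -17, -14, 85, 0]])

```text
t: 2.58
tcp_pos: [0.4533, 0.1887, 0.0177]
orientation: [0.71, 3.059, 0.001]
contact_force: [-0.0, 0.5, 0.5]
finger_gap: 0.001
grasp_force: 0.0
```

```bash
python3 -c "
from h import *
rows([(-34.9,-124,-68,15)]+[(a,-112,-68,15) for a in (-34.9,-32,-29,-26,-23,-20,-17,-14,-11,-8)])
c=cam('top');save(c,'t2.png')
c=cam('wrist');save(c,'wrist1.png')"
```

```text
t 2.58 tcp [0.4533 0.1887 0.0177] F [-0.   0.5  0.5]
[1, -6.8, -0.5, 2.7, 0.1] [0.4592 0.1853 0.015 ] 0.495
[1, -18.8, -0.5, 2.7, 0.1] [0.47  0.18  0.015] 0.503
[1, -22.4, -6.1, 2.7, -2.8] [0.4707 0.1734 0.015 ] 0.502
[1, -26.4, -11.6, 2.7, -5.8] [0.4719 0.1666 0.015 ] 0.5
[1, -30.7, -17.0, 2.7, -8.8] [0.4733 0.1599 0.015 ] 0.5
[1, -35.2, -22.1, 2.7, -11.8] [0.4752 0.1533 0.015 ] 0.499
[1, -40.0, -27.0, 2.7, -14.8] [0.4773 0.1468 0.015 ] 0.499
[1, -45.1, -31.7, 2.7, -17.8] [0.4798 0.1404 0.015 ] 0.5
[1, -50.4, -36.0, 2.7, -20.8] [0.4827 0.1342 0.015 ] 0.501
[1, -55.9, -40.1, 2.7, -23.8] [0.4858 0.1281 0.015 ] 0.502
[1, -61.6, -43.9, 2.7, -26.8] [0.4893 0.1222 0.015 ] 0.504
```

View pics/wrist1.png

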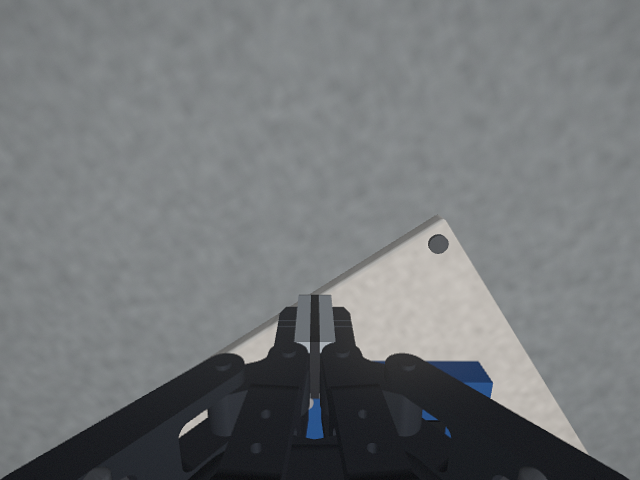

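The tip is low on the board and clear of the plate by about 15 mm; the plate's far corner shows at (490,385). Now I close the gap and start the arc.

play_rows(steps=[[1, -7, -0.5, 1, 0], [1, -14, -0.5, 2, 0], [1, -18.8, -0.5, 2.5, 0], [1, -22.4, -6.1, 2.5, -2.8], [1, -26.4, -11.6, 2.5, -5.8], [1, -30.7, -17, 2.5, -8.8], [1, -35.2, -22.1, 2.5, -11.8], [1, -40, -27, 2.5, -14.8], [1, -45.1, -31.7, 2.5, -17.8], [1, -50.4, -36, 2.5, -20.8], [1, -50.4, -36, 2.5, -20.8], [1, -50.4, -36, 2.5, -20.8]])

```text
t: 3.68
tcp_pos: [0.4827, 0.133, 0.0144]
orientation: [0.152, 3.138, 0.0]
contact_force: [0.1, -0.5, -0.8]
finger_gap: 0.003
grasp_force: 0.0
```

```bash
cat >> h.py <<'E'
def look(tag,p0):
    for n in ['top','scene']:
        c=cam(n); hsv,bl,wh=masks(c,None); ds=manip.trace(n,'blue_plate')
        m=max(ds,key=lambda d:(bl&d['mask']).sum())['mask']
        p,e=fit(c,m,p0,PLATE,[.010,.025]); a=B[2]; d=(p[:2]-B[:2])*1e3
        rel=np.array([[np.cos(a),np.sin(a)],[-np.sin(a),np.cos(a)]])@d
        print(n,'plate rel board mm',rel.round(1),'deg',np.degrees(p[2]-a).round(2),'err',round(e,3))
        x,y=(195,185) if n=='top' else (290,235); w,h=(160,120) if n=='top' else (190,150); S=5 if n=='top' else 4
        im=cv2.resize(c['pixels'][y:y+h,x:x+w],None,fx=S,fy=S,interpolation=cv2.INTER_CUBIC).copy()
        for sh,pp,z,col in [(PLATE,p,.025,(255,0,0)),(OUT,B,.01,(255,0,255))]:
            cv2.polylines(im,[np.round((proj(c,Tp(pp,sh,z))-[x,y]+.5)*S).astype(np.int32)],True,col,1)
        cv2.imwrite(f'pics/{n}_{tag}.png',im[:,:,::-1])
E
python3 -c "
from h import *
rows([(a,-112,-68,15) for a in (-14,-12,-10,-8,-6,-4)])
look('a',[.6,.191,np.radians(8.67-14)])"
```

```text
t 3.68 tcp [0.4827 0.133  0.0144] F [ 0.1 -0.5 -0.8]
[1, 0.2, 1.2, -0.6, -0.2] [0.4827 0.1342 0.015 ] 0.501
[1, -2.3, -2.6, -0.6, -2.2] [0.4847 0.1301 0.015 ] 0.502
[1, -4.9, -6.4, -0.6, -4.2] [0.487  0.1261 0.015 ] 0.503
[1, -7.6, -10.1, -0.6, -6.2] [0.4893 0.1222 0.015 ] 0.504
[1, -10.5, -13.7, -0.6, -8.2] [0.4918 0.1184 0.015 ] 0.506
[1, -13.4, -17.1, -0.6, -10.2] [0.4944 0.1146 0.015 ] 0.508
top plate rel board mm [25.5  1. ] deg 26.87 err 15.919
scene plate rel board mm [1.6 1.5] deg -13.35 err 0.036
```

View pics/scene_a.png

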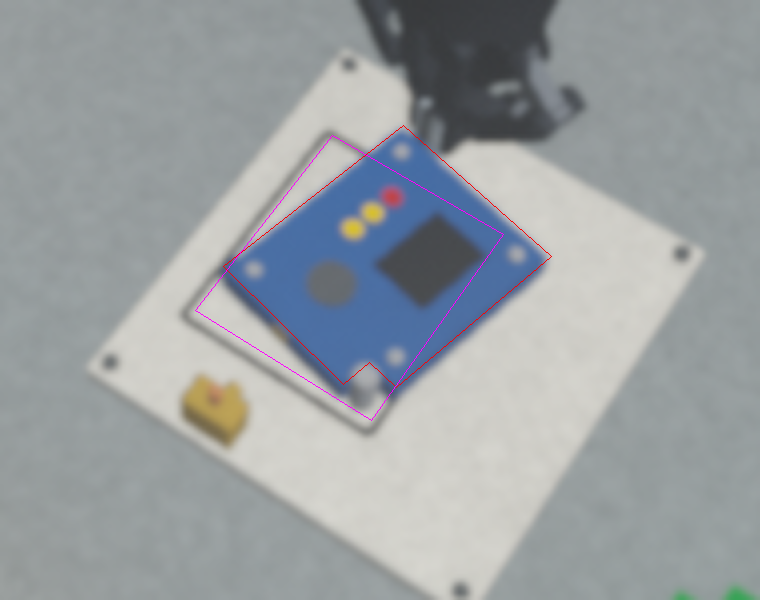

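The scene crop shows the plate turning at the peg, with the notch at about (370,375). It is at -13.4° and still seated within about 1.5 mm. I continue the arc.

play_rows(steps=[[1, -1, -0.7, 0, -1.2], [1, -2.3, -2.6, 0, -2.2], [1, -4.9, -6.4, 0, -4.2], [1, -7.6, -10.1, 0, -6.2], [1, -10.5, -13.7, 0, -8.2], [1, -12, -15.4, 0, -9.2], [1, -13.4, -17.1, 0, -10.2], [1, -13.4, -17.1, 0, -10.2], [1, -13.4, -17.1, 0, -10.2]])

```text
t: 4.63
tcp_pos: [0.4937, 0.1149, 0.0142]
orientation: [0.131, -3.138, 0.001]
contact_force: [-2.2, -0.9, -0.2]
finger_gap: -0.003
grasp_force: 1.1
```

```bash
python3 -c "
from h import *
rows([(a,-112,-68,15) for a in (-4,-3,-2,-1,0,1)])
look('b',[.6,.191,np.radians(8.67-4)])"
```

```text
t 4.63 tcp [0.4937 0.1149 0.0142] F [-2.2 -0.9 -0.2]
[1, -0.7, -0.3, -0.8, 0.1] [0.4944 0.1146 0.015 ] 0.508
[1, -1.9, -2.3, -0.8, -0.9] [0.4958 0.1128 0.015 ] 0.508
[1, -3.1, -4.2, -0.8, -1.9] [0.4972 0.111  0.015 ] 0.509
[1, -4.4, -6.1, -0.8, -2.9] [0.4986 0.1092 0.015 ] 0.51
[1, -5.7, -8.0, -0.8, -3.9] [0.5    0.1074 0.015 ] 0.511
[1, -7.0, -9.8, -0.8, -4.9] [0.5015 0.1057 0.015 ] 0.513
top plate rel board mm [ 643.1 -648.5] deg 488.15 err 1.0
scene plate rel board mm [2.  1.5] deg -4.27 err 0.06
```

play_rows(steps=[[1, -1.9, -2.3, 0, -0.9], [1, -3.1, -4.2, 0, -1.9], [1, -4.4, -6.1, 0, -2.9], [1, -5.5, -7.8, 0, -3.7], [1, -5.5, -7.8, 0, -3.7], [1, -5.5, -7.8, 0, -3.7], [1, 4, -7.8, 0, -3.7], [1, 20, -7.8, 0, -3.7], [1, 40, -7.8, -10, -3.7], [1, 60, -7.8, -40, -3.7], [1, 60, -7.8, -80, -3.7], [1, 60, -7.8, -80, -3.7]])

```text
t: 5.83
tcp_pos: [0.4379, 0.1028, 0.1008]
orientation: [-0.233, 3.122, -0.0]
contact_force: [3.0, -0.1, 1.1]
finger_gap: 0.001
grasp_force: 0.0
```

```bash
python3 -c "
from h import *
rows([(0,-112,-68,15)])
look('c',[.6,.191,np.radians(8.67)])"
```

```text
t 5.83 tcp [0.4379 0.1028 0.1008] F [ 3.  -0.1  1.1]
[1, -61.2, -4.6, 86.4, -0.1] [0.5    0.1074 0.015 ] 0.511
top plate rel board mm [30.  0.] deg -1.75 err 0.44
scene plate rel board mm [2.8 2.2] deg 0.43 err 0.053
```

View pics/top_c.png

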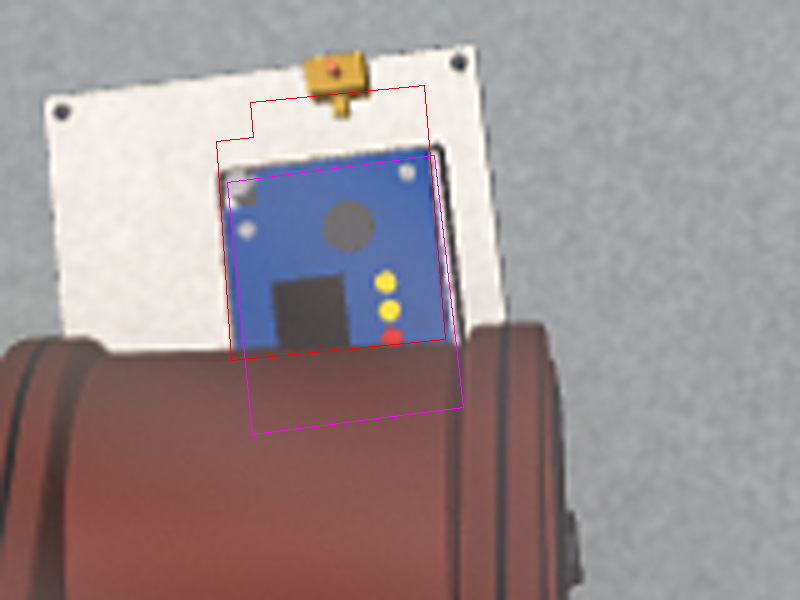

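View pics/scene_c.png

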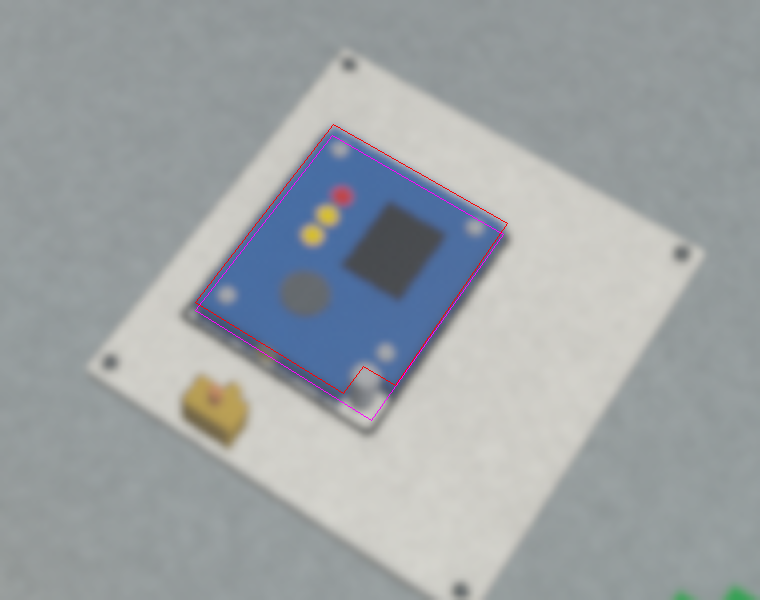

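Nearly square: the scene crop shows the plate over the outline with the inlet at (265,355) facing the nozzle. I clear the arm from the top view and measure it properly.

play_rows(steps=[[1, 0, 40, -20, 0], [1, 0, 80, -40, 0], [1, 0, 120, -60, 0], [1, 0, 160, -80, 0], [1, 0, 200, -80, 0], [1, 0, 240, -80, 0], [1, 0, 280, -80, 0], [1, 0, 300, -80, 0], [1, 0, 300, -80, 0]])

```text
t: 6.78
tcp_pos: [0.3882, 0.403, 0.1723]
orientation: [0.239, -3.13, -0.0]
contact_force: [-0.1, -0.3, 0.1]
finger_gap: -0.0
grasp_force: 0.0
```

```bash
cat >> h.py <<'E'
def look2(tag):
    for n in ['top','scene']:
        c=cam(n); hsv,bl,wh=masks(c,None); ds=manip.trace(n,'blue_plate')
        m=max(ds,key=lambda d:(bl&d['mask']).sum()/d['mask'].sum())['mask']
        p,e=fit(c,m,[.6,.191,np.radians(8.67)],PLATE,[.010,.025])
        w=blob(cv2.morphologyEx(wh.astype(np.uint8),cv2.MORPH_OPEN,np.ones((3,3))),proj(c,[.59,.19,.01])[0])
        h=cv2.convexHull(np.argwhere(w)[:,::-1].astype(np.int32)); wm=np.zeros((480,640),np.uint8); cv2.fillPoly(wm,[h],1)
        b,eb=fit(c,wm,B,BOARD,[0,.010])
        for q in (b,B):
            a=q[2]; d=(p[:2]-q[:2])*1e3; rel=np.array([[np.cos(a),np.sin(a)],[-np.sin(a),np.cos(a)]])@d
            print(n,rel.round(1),np.degrees(p[2]-a).round(2),round(e,3),round(eb,3),'board',q.round(4))
        x,y=(195,185) if n=='top' else (290,235); w,h=(160,120) if n=='top' else (190,150); S=5 if n=='top' else 4
        im=cv2.resize(c['pixels'][y:y+h,x:x+w],None,fx=S,fy=S,interpolation=cv2.INTER_CUBIC).copy()
        for sh,pp,z,col in [(PLATE,p,.025,(255,0,0)),(OUT,b,.01,(255,0,255)),(BOARD,b,.01,(0,200,0))]:
            cv2.polylines(im,[np.round((proj(c,Tp(pp,sh,z))-[x,y]+.5)*S).astype(np.int32)],True,col,1)
        cv2.imwrite(f'pics/{n}_{tag}.png',im[:,:,::-1])
E
python3 -c "
from h import *
rows([(0,-122,-68,15)])
look2('d')"
```

```text
t 6.78 tcp [0.3882 0.403  0.1723] F [-0.1 -0.3  0.1]
[1, -56.0, -309.2, 157.0, 0.1] [0.4901 0.1059 0.015 ] 0.501
top [-0.5  1.5] 0.4 0.029 0.021 board [0.6014 0.1918 0.1482]
top [0.4 1.6] 0.22 0.029 0.021 board [0.6005 0.1915 0.1513]
scene [2.7 2.3] 0.36 0.031 0.058 board [0.5999 0.1905 0.1474]
scene [2.  1.4] 0.14 0.031 0.058 board [0.6005 0.1915 0.1513]
```

View pics/top_d.png

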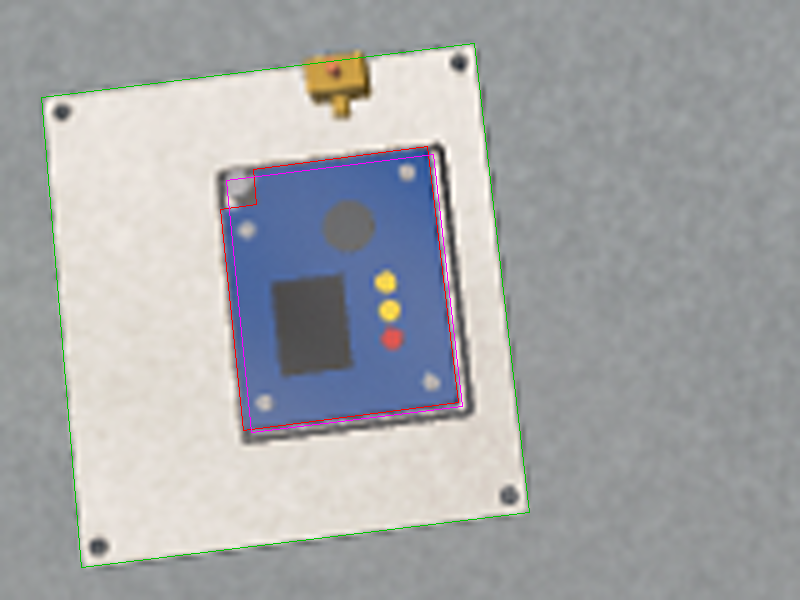

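The top crop shows the blue plate square within about 0.4°. It sits seated at the peg at (240,190), inside the black outline, with its inlet edge facing the nozzle at (340,110). The arm is clear, so I hand in.

```bash
python3 -c "
from bench import manip
print(manip.finish_job())"
```

```text
the job is handed in; nothing more can be done
None
```

The blue plate now lies square on its board over the outline, within about 0.4° and 1.5–3 mm by the camera fits. Its notch is at the peg, its inlet faces the nozzle, the grey plate was never approached, the arm is clear, and the job was handed in after about 7 s.

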